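# Close the mould press and start its clamping bolt

## Task

The loaded mould press stands with its lid half open: push the lid fully shut, then use the crank on the lid to start the clamping bolt in its thread. Turn it backward (counter-clockwise from above) until you feel the bolt drop off the thread's edge and let it sink, then turn it forward (clockwise) one full turn, and finish while still gripping the black crank knob with the bolt at rest in the thread and the lid shut. Leave the other things on the bench where they are.

Things in the scene. Friction and masses are not known exactly. Their poses are not given: they have to be found in the camera images.
- press: Bare aluminium mould press fixed to the bench: base plate 210 x 170 x 12 mm, an open frame to 61 mm height holding a dark rubber mould, a hinged lid 178 x 150 x 8 mm. Origin: centre of the base's underside; x from its front (bolt end, nearest the robot) to its hinge end, y left, z up. Bolt axis at x -65, y 0 mm; the threaded boss is below it, under the lid.
- press_lid (a joint): Lid angle in rad: 0 fully shut (a stop), positive open (front end up); starts 0.4 to 0.8. The hinge is stiff: the lid stays where it is left; 5 to 15 N pressed down on its front end shuts it.
- lid_ear (a point): Middle of the upper face of the lid's pushing ear, a flat tab 42 x 41 mm, 8 mm thick, on the lid's left side near its front; 150 mm from the hinge line and 100 mm left of the bolt's axis, clear of the crank; it moves with the lid. Lid shut: press x -65, y +100, z 70 mm.
- bolt_turn (a joint): Turn of bolt and crank, rad, growing clockwise from above (forward). At 0 the crank arm points along the press's +x, at 1.57 along its -y. Starts 0.9 to 2.2; about 1 N at the knob turns it. The thread edge, unseen, is between -0.45 and +0.45, new each time: there, turning backward, the bolt drops. Turned forward first it binds (not to be forced). 1 rad past the edge does no harm.
- bolt_down (a joint): Sinking of the bolt through the lid, m (range -0.003 to 0.015). Bolt and crank, 0.29 kg, slide freely and sink by their weight; a hand gripping the knob must go down with them (until then it feels the weight). Lid open: 0.015. Lid just shut: 0, on the thread's top. Past the edge: drops 6 mm, to about 0.006. Pitch 6 mm: one turn forward brings about 0.012. The knob sinks with it.
- bolt_top (a point): Centre of the upper face of the crank's round dark steel hub (32 mm across), on the bolt's axis; 118 mm above the bench when the lid is shut and the bolt is at 0.000. The crank arm, 16 mm wide, runs out from it, its top level with the hub's.
- crank_knob: Upright black cylinder at the end of the crank arm, 18 mm across, 36 mm high, to be gripped from above; it spins freely on the arm, so a hand can carry it round in a circle without turning. Origin: middle of its underside, on the top of the arm, 50 mm from the bolt's axis; z up along the knob.
- knob_mid (a point): Middle of the crank knob, 18 mm above its underside.
- mandrel_stub: Bystander: tapered steel ring mandrel standing upright, 32 mm across at the foot, 114 mm high; origin under it.
- flux_dish: Bystander: white ceramic bowl, 60 mm across, 28 mm high; origin under it.
- solder_block: Bystander: pale plaster soldering block, 120 x 75 x 30 mm; origin under it.
- needle_screwdriver: Bystander: screwdriver lying on the bench, 160 mm long.
- pickle_bottle: Bystander: white plastic bottle, 44 mm across, 110 mm high; origin under it.
- flask_ring: Bystander: steel flask ring standing on end, 64 mm across, 50 mm high; origin under it.
- chasing_hammer: Bystander: hammer lying on the bench, 220 mm long.
- lid_hinge (a point): Middle of the lid's hinge line, which runs along the press's y at press x +85, z 62 mm (the height of the lid's underside).

How it is judged:
On the way, in this order (a step that is already met when the one before it is completed fails the run):
1. the lid is fully shut, the bolt resting on top of its thread (value of joint press_lid below 0.03 rad and value of joint bolt_down below 0.003 m), for 0.2 s.
2. the bolt, turned backward, has dropped off the thread edge, the lid still shut (value of joint press_lid below 0.03 rad and value of joint bolt_down between 0.0043 and 0.0085 m and value of joint bolt_turn below 0.6 rad), for 0.2 s.
At the end, for the whole second after the job is handed in: The lid is shut (under 0.03 rad), the bolt has been started by about one turn (sunk 10.2 to 13.8 mm, that is one turn give or take a quarter, with bolt_turn above 4.2 rad), it is not turning (under 0.1 rad/s), and the fingers still grip the crank knob (over 3 N) (value of joint press_lid below 0.03 rad and value of joint bolt_down between 0.0102 and 0.0138 m and value of joint bolt_turn above 4.2 rad and velocity of joint bolt_turn between -0.1 and 0.1 rad/s and contact force between the fingers and crank_knob above 3 N); the arm keeps its last pose, push and grip.
It fails at once if a bystander is moved more than 30 mm (distance of any of mandrel_stub, flux_dish, solder_block, needle_screwdriver, pickle_bottle, flask_ring, chasing_hammer from where it was at the start of the episode above 0.03 m).
It also fails if it takes over 70 s, if anything falls off the work surface, if the arm or the gripper's body presses on something with over 40 N, if the wrist force passes 120 N, or if a joint passes its speed limit or range.

## Robot

A 7-joint arm with a two-finger parallel gripper is mounted at the origin on the work surface. World frame = base frame: x ahead of the robot, y to its left, z up, the work surface at z = 0. Lengths are in m, angles in rad, forces in N, time in s.
With the tool pointing down it reaches from about 0.425 to 0.875 m from the base axis. Payload 9.9 kg.
Tool frame: the origin (TCP) lies midway between the tips of the shut fingers; the grasp point (between the pads) lies behind it (arm.hold_point_z is the z of the grasp point in the tool frame, in m); z points along the fingers, y is the direction in which the jaws open and shut (so a half turn about z gives the same grasp; the last joint's range is limited). The gripper opens to 85 mm and grips with 20 to 120 N. Pads are 22 mm wide; open, the fingers measure 114 mm over their backs; the gripper's body (76 mm by 85 mm) begins 54 mm behind the grasp point. The pads swing forward as they close: fully open they stand 13 mm farther back than shut.
Start: joints at [-1.238, 0.576, 0.025, 1.437, -0.015, 1.129, -0.057], TCP at [0.273, 0.617, 0.231] pointing down, gripper open.
Joint ranges: [-2.76, 2.76], [-0.34, 2.15], [-1.52, 1.57], [0.19, 2.46], [-1.09, 4.23], [0.17, 1.99], [-2.82, 2.82]. Speed limits (rad/s): [2.22, 2.22, 3.01, 3.01, 3.14, 3.14, 3.14].

## Interface

Orientations are given as [roll, pitch, yaw] about the fixed x, y, z axes, in that order (R = Rz(yaw) Ry(pitch) Rx(roll)).
In Python, from plant import arm gives the robot as it stands. The module is installed in compiled form; this text tells all that it offers.
- The arm moves only by the tool move_arm, never from a script. Its argument "increments" is text: rows parted by semicolons, each of 7 numbers parted by spaces: the shift along the tool's x, y, z in m, then the turn, a rotation vector about the tool's x, y, z in rad, then the finger opening in m, from 0 to 0.0854. In form: tx ty tz rx ry rz grip; .... A call has 1 to 12 rows; each row is the pose to reach, as a shift and turn from the pose commanded when the call began, along the tool's axes at that moment; what a row does not reach only later rows make up. A row lasts 1/10 s, in which the tool goes at most 50 mm and 8.59 degrees, less where a joint would pass 70% of its speed; a pose out of reach is approached as far as the arm can. A call with a gripper value outside its range is refused whole. The fingers move at their own pace and stop on an object; "force" is the grip in N (left out, the last holds). Time passes only in rows, so rows that repeat a pose let the fingers close. It gives the time, the measured TCP pose, the force and the opening at its end, in the units of the state.
- arm.get_state(): the state, without advancing time (a new reading comes with each control period).
- arm.snapshot(name): name is "scene" or "top"; returns the picture (480x640x3 uint8, blue, green, red); there is no depth.
- arm.camera_model(name): a dict with "vfov" (degrees; the focal length in pixels is half the picture's height over the tangent of half this angle, whatever the lens; pixels are square), "cx", "cy" (the principal point, pixels), "camera_from_world" (4x4, takes a point from world to camera coordinates). Camera axes: x right, y down, z forward; pixel columns grow to the right and rows downward; lengths in m; the calibration is good to about 2 mm. A picture is of the moment at which its call begins. camera_model takes no time and is no camera call.
- arm.hand_in(): hands the job in, once; it reports no verdict.
Trained networks look in the newest picture that a camera, given by its name, has taken for a name from the list of things; names that differ only in an ending like _2 or _b are one class to them, and where a whole thing is asked for, a point or a joint stands for the part that bears it (a point fixed in the world has none). Each returns a list of dicts, best first, with "conf" (0 to 1); they miss things now and then, are a little off and sometimes report something else, mostly with a low value. They report only what shows in the picture. A call takes as long as a camera call.
- arm.search_frame(name, camera): "rect" ([left, top, right, bottom] in pixels, round what is visible of it).
- arm.outline_of(name, camera): "pixels" (480x640 bool, what is visible of it) and "rect" ([left, top, right, bottom] in pixels, round what is visible of it).
- arm.pinpoint(name, camera): "centre" ([column, row] in pixels: a listed point, or the origin of a listed thing).
The state is a dict: "time_s": time; "joint_pos": joint angles; "qd": joint speeds; "effort": joint torques, N m; "tcp_pos": TCP position; "eef_rot": TCP orientation; "force": force on the tool from outside, world axes, zero at the start; "torque": the same for the moment, N m; "width": finger opening in m.
Only numpy, scipy, OpenCV 4.12 (cv2) and the standard library are available. Lean on these libraries where they do the work, as an engineer would, in place of code of your own. Each camera call takes 0.05 s, during which the arm holds its last target. There are 200 camera calls.

## Working session

There is one attempt and no reset: what is moved stays moved. The work goes in short steps, Python scripts to look and compute and a tool call to move; the robot and the scene stay as the last step left them, time stands still between calls to the robot, and variables do not carry over. Pictures are saved under pics/ and viewed, about 8 in all and at most 12, crops included, and the job is handed in when it is done.

Besides the shell and the picture viewer there is one more tool, called after "Request:" as a command line: name --argument value ..., lists and objects as JSON in quotes. move_arm: Moves the arm, as the interface text tells. Its arguments: {"type":"object","properties":{"increments":{"type":"string"},"force":{"type":"number"}},"required":["increments"]}

```bash
mkdir -p pics; cat > h.py <<'E'
import numpy as np, cv2
from plant import arm
def cam(n):
    m=arm.camera_model(n); f=240/np.tan(np.radians(m['vfov'])/2)
    return np.array([[f,0,m['cx']],[0,f,m['cy']],[0,0,1]]), np.array(m['camera_from_world'])
def tri(px):  # {cam:[u,v]}
    A=[cam(n)[0]@cam(n)[1][:3] for n in px]; p=[np.array(v,float).reshape(2,1) for v in px.values()]
    X=cv2.triangulatePoints(A[0],A[1],p[0],p[1])[:,0]; X=X[:3]/X[3]
    r=[proj(n,X)-np.array(px[n]) for n in px]
    return X,r
def proj(n,X):
    K,T=cam(n); c=K@(T[:3,:3]@np.array(X)+T[:3,3]); return c[:2]/c[2]
def plane(n,uv,z):
    K,T=cam(n); R=T[:3,:3]; o=-R.T@T[:3,3]; d=R.T@np.linalg.inv(K)@np.array([uv[0],uv[1],1.]); return o+d*(z-o[2])/d[2]
E
python3 - <<'E'
from h import *
np.set_printoptions(precision=4,suppress=True)
for n in('scene','top'):
    cv2.imwrite(f'pics/{n}0.png',arm.snapshot(n)); K,T=cam(n); print(n,K[0,0],-T[:3,:3].T@T[:3,3])
for t in('lid_ear','lid_hinge','bolt_top','knob_mid','press'):
    d={}
    for n in('scene','top'):
        r=arm.pinpoint(t,n)
        if r: d[n]=r[0]['centre']; print(t,n,[(np.round(q['centre'],1),round(q['conf'],2)) for q in r[:2]])
    if len(d)==2: print(*tri(d))
print(arm.get_state(),arm.hold_point_z)
E
```

```text
scene 624.0928503665294 [ 1.0457 -0.94    0.8592]
top 550.0972941534593 [ 0.4409 -0.0077  1.4288]
lid_ear scene [(array([365.6, 213.2]), 0.6)]
lid_ear top [(array([264.6, 222.4]), 0.69)]
[0.5652 0.1313 0.1632] [array([-0.4774,  0.0462]), array([-0.2929, -0.5023])]
lid_hinge scene [(array([403.1, 289.5]), 0.75)]
lid_hinge top [(array([298.4, 174. ]), 0.63), (array([366.3, 182.4]), 0.28)]
[0.6959 0.0552 0.0555] [array([-0.6105,  0.0745]), array([-0.3189, -0.5793])]
bolt_top scene [(array([444.5, 236.4]), 0.64), (array([356.8, 232.5]), 0.6)]
bolt_top top [(array([305.6, 207.4]), 0.62)]
[0.6918 0.0672 0.1814] [array([-36.0895,  -0.3528]), array([-15.452 , -42.0553])]
knob_mid scene [(array([342.7, 228.3]), 0.54)]
knob_mid top [(array([322. , 211.5]), 0.42)]
[ 0.5802 -0.0035  0.2024] [array([ 0.3995, -0.0317]), array([0.2384, 0.3873])]
press scene [(array([361.1, 300.9]), 0.65), (array([336.8, 230.6]), 0.45)]
press top [(array([305.9, 212.7]), 0.73), (array([296.5, 172.4]), 0.67)]
[ 0.6057  0.0418 -0.0026] [array([-1.2904,  0.1069]), array([-0.7162, -1.2068])]
{'time_s': 0.6, 'joint_pos': array([-1.2378,  0.5757,  0.0249,  1.4371, -0.015 ,  1.129 , -0.0565]), 'qd': array([ 0.0013, -0.0001, -0.0008,  0.    ,  0.0011,  0.0012, -0.0008]), 'effort': array([ -0.0007, -76.51  ,   2.2474, -28.6188,   0.0152,   0.0028,
        -0.    ]), 'tcp_pos': array([0.2733, 0.6172, 0.2313]), 'eef_rot': array([-3.1416,  0.    ,  2.7248]), 'force': array([ 0.5933, -0.0019,  0.3125]), 'torque': array([ 0.0474, -0.0019, -0.0105]), 'width': 0.08520647104318084} -0.0187
```

View pics/scene0.png

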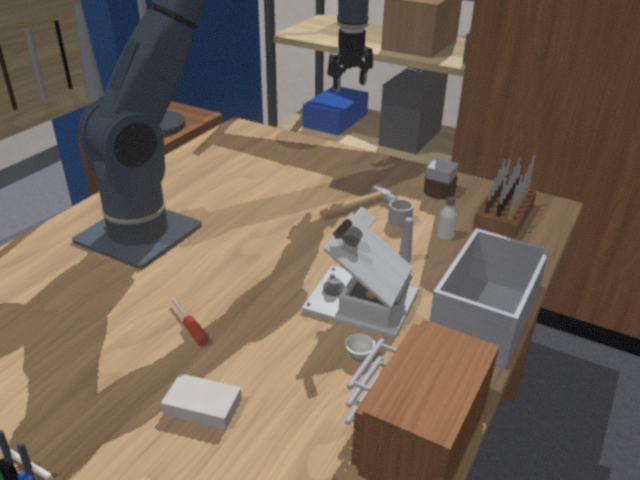

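View pics/top0.png

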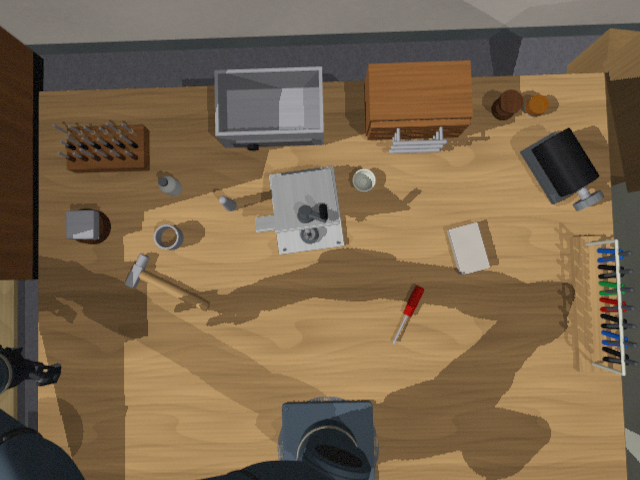

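The scene view shows the press with its lid half open: hub and knob near (350,235), ear near (366,213). In the top view the press is at (307,210), the ear at (265,222), and the mandrel stands just left of the ear at (228,203). Next I'll move above the ear with the fingers shut and the tool yaw turned to π.

Request:
move_arm --increments "-0.23 -0.163 0 0 0 -0.2 0; -0.462 -0.327 0.025 0 0 -0.417 0; -0.462 -0.327 0.025 0 0 -0.417 0; -0.462 -0.327 0.025 0 0 -0.417 0; -0.462 -0.327 0.025 0 0 -0.417 0; -0.462 -0.327 0.025 0 0 -0.417 0; -0.462 -0.327 0.025 0 0 -0.417 0; -0.462 -0.327 0.025 0 0 -0.417 0; -0.462 -0.327 0.025 0 0 -0.417 0; -0.462 -0.327 0.025 0 0 -0.417 0; -0.462 -0.327 0.025 0 0 -0.417 0; -0.462 -0.327 0.025 0 0 -0.417 0"

```text
time_s: 1.8
tcp_pos: [0.5656, 0.1248, 0.2062]
eef_rot: [-3.139, 0.001, 3.135]
force: [-1.1, -0.3, -0.3]
width: 0.0001
```

```bash
python3 - <<'E'
from h import *
im=cv2.imread('pics/top0.png')[150:270,240:360]; cv2.imwrite('pics/c0.png',cv2.resize(im,None,fx=5,fy=5,interpolation=cv2.INTER_CUBIC))
P=[plane('top',p,.012)for p in((280,252.5),(343,245.5))]; print(P,np.linalg.norm(P[0]-P[1]))
E
```

```text
[array([0.49958768, 0.10893676, 0.012     ]), array([ 0.51328171, -0.05399398,  0.012     ])] 0.16350520413992348
```

View pics/c0.png

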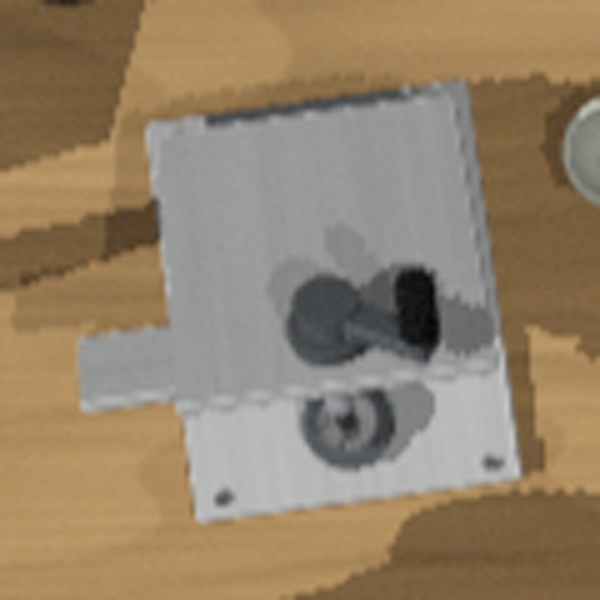

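The crop shows the base's front corners at about (280,254) and (344,246), giving a press yaw of about 0.11 rad. The crank arm points to the press's -y side, clear of the ear. Now I'll push the ear down along its arc.

Request:
move_arm --increments "-0.002 0.005 0.02 0 0 0 0; -0.004 0.005 0.036 0 0 0 0; 0.002 0.005 0.053 0 0 0 0; 0.006 0.004 0.059 0 0 0 0; 0.010 0.004 0.065 0 0 0 0; 0.014 0.004 0.072 0 0 0 0; 0.018 0.003 0.0785 0 0 0 0; 0.021 0.003 0.0855 0 0 0 0; 0.0235 0.003 0.092 0 0 0 0; 0.026 0.003 0.0995 0 0 0 0; 0.028 0.002 0.1065 0 0 0 0; 0.031 0.002 0.115 0 0 0 0"

```text
time_s: 3.0
tcp_pos: [0.5322, 0.1333, 0.0908]
eef_rot: [3.141, 0.0, -3.141]
force: [3.0, 0.3, 3.3]
width: -0.0002
```

```bash
python3 - <<'E'
from h import *
s=arm.get_state(); print(s['tcp_pos'],s['force'])
cv2.imwrite('pics/s1.png',arm.snapshot('scene')[180:340,280:440].repeat(4,0).repeat(4,1)[:600])
E
```

```text
[0.5322369  0.13328857 0.09077201] [2.97594707 0.31399534 3.31822184]
```

View pics/s1.png

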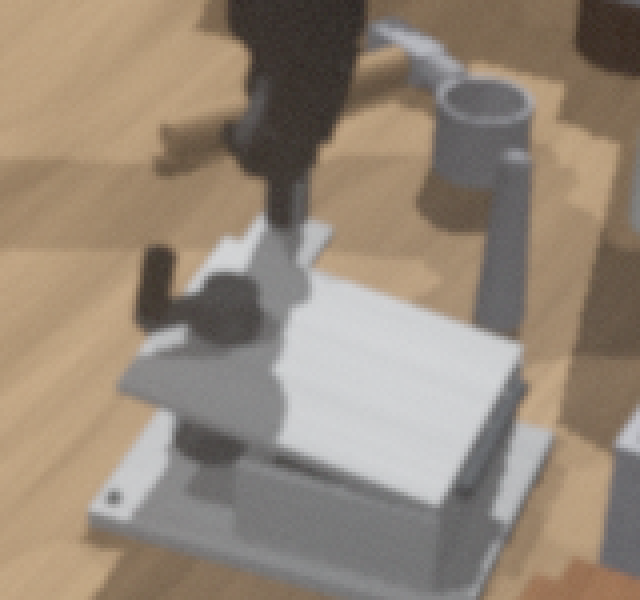

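The lid is following the fingers, with the ear under the tip at crop (285,250). The crank arm points toward the front right. I'll press the lid home.

Request:
move_arm --increments "0.000 0 0.007 0 0 0 0; 0.001 0 0.014 0 0 0 0; 0.001 0 0.019 0 0 0 0; 0.001 0 0.022 0 0 0 0; 0.001 0 0.024 0 0 0 0; 0.001 0 0.024 0 0 0 0; 0.001 0 0.024 0 0 0 0"

```text
time_s: 3.75
tcp_pos: [0.5291, 0.1328, 0.0697]
eef_rot: [-3.141, -0.003, -3.141]
force: [-13.5, -1.9, 46.0]
width: -0.0001
```

Request:
move_arm --increments "0 0 -0.02 0 0 0 0; 0 0 -0.07 0 0 0 0; 0 0 -0.12 0 0 0 0.085; 0 0.05 -0.15 0 0 0 0.085; 0 0.1 -0.15 0 0 0 0.085; 0 0.15 -0.15 0 0 0 0.085; 0 0.15 -0.15 0 0 0 0.085; 0 0.15 -0.15 0 0 0 0.085"

```text
time_s: 4.55
tcp_pos: [0.5294, 0.2847, 0.2159]
eef_rot: [-3.14, -0.003, -3.137]
force: [-0.4, -1.1, 0.7]
width: 0.0846
```

```bash
python3 - <<'E'
from h import *
np.set_printoptions(precision=4,suppress=True)
s=arm.get_state(); print(s['tcp_pos'],s['eef_rot'],s['force'],s['time_s'])
I={n:arm.snapshot(n) for n in('scene','top')}
c=[I['scene'][190:330,290:430],I['top'][150:290,235:375]]
cv2.imwrite('pics/b1.png',np.hstack([cv2.resize(x,(400,400),interpolation=cv2.INTER_CUBIC) for x in c]))
for t in('lid_ear','bolt_top','knob_mid','crank_knob'):
    d={}
    for n in('scene','top'):
        r=arm.pinpoint(t,n)
        if r: d[n]=r[0]['centre']; print(t,n,[(np.round(q['centre'],1),round(q['conf'],2)) for q in r[:2]])
    if len(d)==2: print(*tri(d))
E
```

```text
[0.5294 0.2847 0.2159] [-3.1404 -0.0033 -3.1374] [-0.4086 -1.0875  0.7013] 4.55
lid_ear scene [(array([349.9, 242.1]), 0.55)]
lid_ear top [(array([266.9, 240.9]), 0.77)]
[0.528  0.1366 0.0722] [array([-0.5085,  0.0408]), array([-0.3143, -0.5201])]
bolt_top scene [(array([335.5, 249.1]), 0.62), (array([358.5, 206.1]), 0.54)]
bolt_top top [(array([309.1, 229.6]), 0.62)]
[0.5479 0.0293 0.1224] [array([-0.0509,  0.0035]), array([-0.0308, -0.0493])]
knob_mid scene [(array([317.2, 255.2]), 0.63)]
knob_mid top [(array([327.8, 240.3]), 0.41)]
[ 0.5241 -0.0127  0.1233] [array([-1.3976,  0.0654]), array([-0.8473, -1.3262])]
crank_knob scene [(array([315.5, 257.8]), 0.63), (array([399.2, 222.2]), 0.47)]
crank_knob top [(array([327.2, 240.2]), 0.63)]
[ 0.5226 -0.0127  0.1163] [array([-0.3941,  0.0197]), array([-0.2401, -0.3715])]
```

View pics/b1.png

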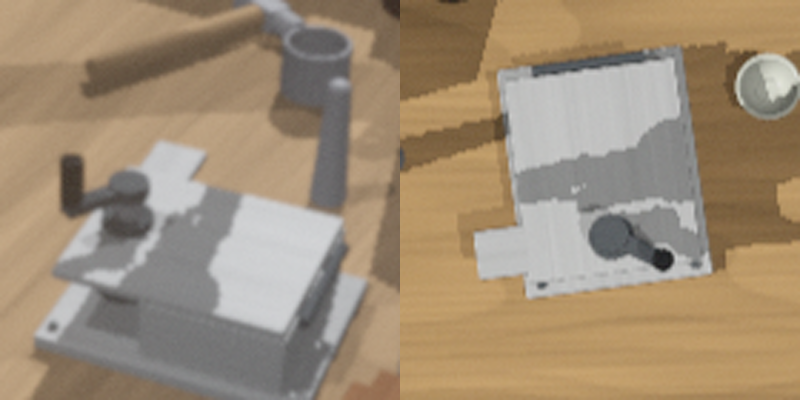

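```bash
python3 - <<'E'
from h import *
np.set_printoptions(precision=4,suppress=True)
print(tri({'scene':[335.2,253.5],'top':[308.5,232.6]}), tri({'scene':[314.9,253.7],'top':[327,240.3]}))
print(plane('top',(308.5,232.6),.118),plane('scene',(335.2,253.5),.118),plane('top',(327,240.3),.150),plane('scene',(315.2,244.8),.154),plane('scene',(314.9,253.7),.136))
E
```

```text
(array([0.5438, 0.0325, 0.1077]), [array([-0.8872,  0.0576]), array([-0.5334, -0.8598])]) (array([ 0.5213, -0.0124,  0.1261]), [array([-0.2112,  0.0107]), array([-0.1293, -0.1997])])
[0.541  0.0309 0.118 ] [0.5522 0.0203 0.118 ] [ 0.5194 -0.0126  0.15  ] [ 0.5263 -0.0195  0.154 ] [ 0.5288 -0.0247  0.136 ]
```

```bash
python3 - <<'E'
from h import *
I={n:arm.snapshot(n) for n in('scene','top')}
yaw=.112; o=np.array([.607,.041,0]); R=cv2.Rodrigues(np.array([0,0,yaw]))[0]
P=lambda x,y,z:o+R@np.array([x,y,z])/1000
out=[]
for n,(u,v) in(('scene',(290,190)),('top',(235,155))):
    c=cv2.resize(I[n][v:v+140,u:u+140],(400,400),interpolation=cv2.INTER_CUBIC); s=400/140
    def pl(pts,col):
        q=np.array([(proj(n,p)-[u,v]+.5)*s for p in pts]); cv2.polylines(c,[np.round(q*16).astype(int).reshape(-1,1,2)],True,col,1,cv2.LINE_AA,4)
    pl([P(-105,-85,12),P(105,-85,12),P(105,85,12),P(-105,85,12)],(0,0,255))
    pl([P(-65+a*20.5,100+b*21,70) for a,b in((-1,-1),(1,-1),(1,1),(-1,1))],(0,255,0))
    pl([P(-65+16*np.cos(t),16*np.sin(t),118) for t in np.linspace(0,6.28,30)],(255,0,0))
    for zz in(118,154): pl([P(-65,0,0)+np.array([-.0222,-.0449,zz/1000])+.009*np.array([np.cos(t),np.sin(t),0]) for t in np.linspace(0,6.28,20)],(0,255,255))
    out.append(c)
cv2.imwrite('pics/o1.png',np.hstack(out))
E
```

```text
(no output)
```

View pics/o1.png

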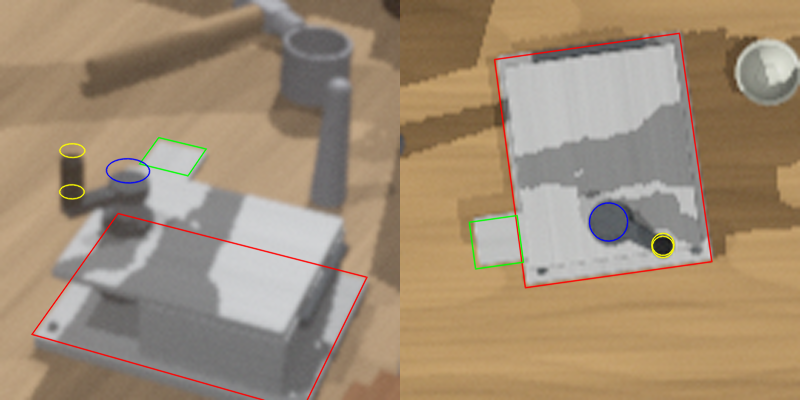

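The lid is shut. The top overlay fits the press model well, with the hub at world (0.542, 0.034) and the knob at about (0.520, -0.011), so the turn is about 2.1. In the scene overlay the hub sits lower than the model by a few pixels, so I'll touch the hub lightly with shut fingers to settle the bolt's height.

Request:
move_arm --increments "0 -0.05 0 0 0 0 0; -0.013 -0.1 0 0 0 0 0; -0.013 -0.15 0 0 0 0 0; -0.013 -0.2 0 0 0 0 0; -0.013 -0.251 0.01 0 0 0 0; -0.013 -0.251 0.05 0 0 0 0; -0.013 -0.251 0.075 0 0 0 0; -0.013 -0.251 0.083 0 0 0 0; -0.013 -0.251 0.09 0 0 0 0; -0.013 -0.251 0.09 0 0 0 0"

```text
time_s: 6.15
tcp_pos: [0.5446, 0.0327, 0.1274]
eef_rot: [3.142, 0.0, -3.141]
force: [-0.6, -0.7, 0.5]
width: -0.0003
```

Request:
move_arm --increments "0 0 0.001 0 0 0 0; 0 0 0.002 0 0 0 0; 0 0 0.003 0 0 0 0; 0 0 0.004 0 0 0 0; 0 0 0.005 0 0 0 0; 0 0 0.006 0 0 0 0; 0 0 0.007 0 0 0 0; 0 0 0.007 0 0 0 0"

```text
time_s: 6.95
tcp_pos: [0.5442, 0.0322, 0.1201]
eef_rot: [-3.142, -0.0, -3.141]
force: [-0.2, -0.1, -0.8]
width: -0.0001
```

Request:
move_arm --increments "0 0 0.0005 0 0 0 0; 0 0 0.001 0 0 0 0; 0 0 0.0015 0 0 0 0; 0 0 0.002 0 0 0 0; 0 0 0.0025 0 0 0 0; 0 0 0.003 0 0 0 0; 0 0 0.003 0 0 0 0"

```text
time_s: 7.65
tcp_pos: [0.5443, 0.0322, 0.1172]
eef_rot: [-3.142, -0.0, -3.141]
force: [0.4, -0.4, 0.1]
width: -0.0
```

Request:
move_arm --increments "0 0 0.0005 0 0 0 0; 0 0 0.001 0 0 0 0; 0 0 0.0015 0 0 0 0; 0 0 0.002 0 0 0 0; 0 0 0.0025 0 0 0 0; 0 0 0.003 0 0 0 0; 0 0 0.003 0 0 0 0"

```text
time_s: 8.35
tcp_pos: [0.5443, 0.0322, 0.1142]
eef_rot: [-3.142, -0.0, -3.141]
force: [-0.5, 0.4, -1.4]
width: 0.0003
```

Request:
move_arm --increments "0 0 0.0005 0 0 0 0; 0 0 0.001 0 0 0 0; 0 0 0.0015 0 0 0 0; 0 0 0.002 0 0 0 0; 0 0 0.0025 0 0 0 0; 0 0 0.003 0 0 0 0; 0 0 0.003 0 0 0 0"

```text
time_s: 9.05
tcp_pos: [0.5443, 0.0321, 0.1112]
eef_rot: [-3.142, -0.0, -3.141]
force: [0.0, -0.1, -0.5]
width: -0.0002
```

```bash
python3 - <<'E'
from h import *
im=arm.snapshot('scene')[190:330,290:430]; cv2.imwrite('pics/t1.png',cv2.resize(im,(560,560),interpolation=cv2.INTER_CUBIC))
E
```

```text
(no output)
```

View pics/t1.png

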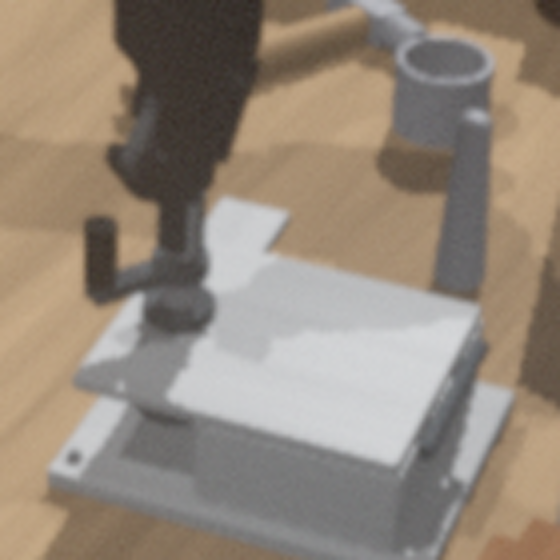

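Request:
move_arm --increments "0 0 0.0005 0 0 0 0; 0 0 0.001 0 0 0 0; 0 0 0.0015 0 0 0 0; 0 0 0.002 0 0 0 0; 0 0 0.002 0 0 0 0"

```text
time_s: 9.6
tcp_pos: [0.5445, 0.0322, 0.1096]
eef_rot: [3.142, 0.0, -3.141]
force: [-1.2, -0.4, 5.8]
width: -0.0003
```

Request:
move_arm --increments "0 0 0.0005 0 0 0 0; 0 0 0.001 0 0 0 0; 0 0 0.0015 0 0 0 0; 0 0 0.002 0 0 0 0; 0 0 0.002 0 0 0 0"

```text
time_s: 10.1
tcp_pos: [0.5449, 0.0324, 0.109]
eef_rot: [3.141, 0.002, -3.141]
force: [-5.2, 1.3, 21.4]
width: -0.0001
```

The touch found the hub top at about 0.110, so the bolt already sits about 8 mm sunk rather than at 0; the picture also shows it low. Next I'll grip the knob and feel whether the bolt lifts freely or the thread holds it.

Request:
move_arm --increments "0 0 -0.04 0 0 0 0.03; 0.005 -0.01 -0.075 0 0 0 0.085; 0.024 -0.043 -0.075 0 0 0 0.085; 0.024 -0.043 -0.075 0 0 0 0.085; 0.024 -0.043 -0.06 0 0 0 0.085; 0.024 -0.043 -0.03 0 0 0 0.085; 0.024 -0.043 -0.008 0 0 0 0.07; 0.024 -0.043 -0.008 0 0 0 0.04; 0.024 -0.043 -0.008 0 0 0 0; 0.024 -0.043 -0.008 0 0 0 0; 0.024 -0.043 -0.008 0 0 0 0; 0.024 -0.043 -0.008 0 0 0 0" --force 30

```text
time_s: 11.3
tcp_pos: [0.521, -0.011, 0.1163]
eef_rot: [-3.141, 0.002, 3.142]
force: [0.4, -0.7, 3.7]
width: 0.0171
```

Request:
move_arm --increments "0 0 0 0 0 0 0; 0 0 0 0 0 0 0; 0 0 0 0 0 0 0"

```text
time_s: 11.6
tcp_pos: [0.521, -0.0111, 0.1161]
eef_rot: [-3.141, 0.002, 3.141]
force: [-0.8, -0.9, 7.4]
width: 0.0174
```

Request:
move_arm --increments "0 0 -0.001 0 0 0 0; 0 0 -0.002 0 0 0 0; 0 0 -0.002 0 0 0 0"

```text
time_s: 11.9
tcp_pos: [0.5204, -0.0106, 0.1173]
eef_rot: [3.141, 0.0, -3.141]
force: [1.3, 0.9, -2.6]
width: 0.0171
```

Request:
move_arm --increments "0 0 -0.001 0 0 0 0; 0 0 -0.002 0 0 0 0; 0 0 -0.002 0 0 0 0"

```text
time_s: 12.2
tcp_pos: [0.5204, -0.0106, 0.1194]
eef_rot: [3.141, -0.0, -3.141]
force: [2.2, 2.0, -3.1]
width: 0.017
```

Request:
move_arm --increments "0 0 -0.001 0 0 0 0; 0 0 -0.002 0 0 0 0; 0 0 -0.003 0 0 0 0; 0 0 -0.004 0 0 0 0; 0 0 -0.005 0 0 0 0; 0 0 -0.005 0 0 0 0"

```text
time_s: 12.8
tcp_pos: [0.5199, -0.0095, 0.1233]
eef_rot: [3.14, -0.002, -3.14]
force: [4.0, 5.4, -16.3]
width: 0.0171
```

```bash
python3 - <<'E'
from h import *
s=arm.get_state(); print(s['tcp_pos'],s['force'],s['width'])
im=arm.snapshot('scene')[190:330,290:430]; cv2.imwrite('pics/t2.png',cv2.resize(im,(560,560),interpolation=cv2.INTER_CUBIC))
E
```

```text
[ 0.51987363 -0.00953365  0.12328076] [  3.99124176   5.41620727 -16.26233351] 0.017084497321453347
```

View pics/t2.png

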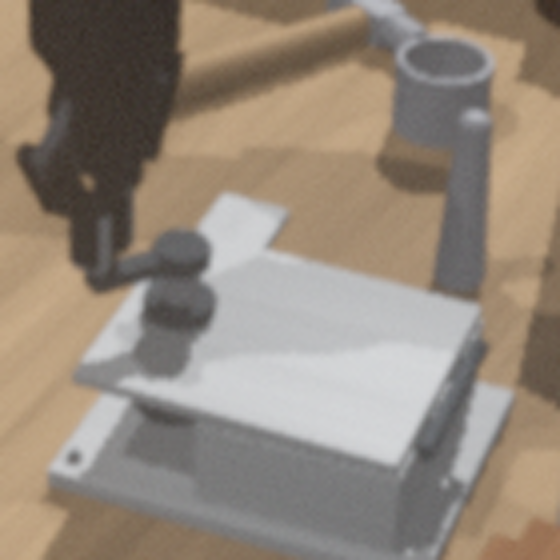

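Request:
move_arm --increments "0 0 0.001 0 0 0 0; 0 0 0.0015 0 0 0 0; 0 0 0.0015 0 0 0 0"

```text
time_s: 13.15
tcp_pos: [0.5203, -0.0102, 0.1227]
eef_rot: [3.141, -0.0, -3.141]
force: [2.2, 4.4, -6.5]
width: 0.0167
```

```bash
python3 - <<'E'
from h import *
s=arm.get_state(); print(s['tcp_pos'],s['force'],s['time_s'])
I=arm.snapshot('scene'); cv2.imwrite('pics/raw3.png',I)
yaw=.112; o=np.array([.607,.041,0]); R=cv2.Rodrigues(np.array([0,0,yaw]))[0]
P=lambda x,y,z:o+R@np.array([x,y,z])/1000
u,v,S=300,215,8
out=[]
J=cv2.imread('pics/t1.png') 
for im in (I,):
    c=cv2.resize(im[v:v+70,u:u+95],None,fx=S,fy=S,interpolation=cv2.INTER_CUBIC)
    def pl(pts,col):
        q=np.array([(proj('scene',p)-[u,v]+.5)*S for p in pts]); cv2.polylines(c,[np.round(q*16).astype(int).reshape(-1,1,2)],True,col,1,cv2.LINE_AA,4)
    pl([P(-65+a*20.5,100+b*21,70) for a,b in((-1,-1),(1,-1),(1,1),(-1,1))],(0,255,0))
    pl([P(a,b,70) for a,b in((-93,-75),(85,-75),(85,75),(-93,75))],(0,255,0))
    for z,col in((110,(0,0,255)),(116,(0,255,255)),(121,(255,0,0))): pl([P(-65+16*np.cos(t),16*np.sin(t),z) for t in np.linspace(0,6.28,40)],col)
cv2.imwrite('pics/o3.png',c)
E
```

```text
[ 0.52028648 -0.01021488  0.12272779] [ 2.18077487  4.44319512 -6.47454018] 13.15
```

View pics/o3.png

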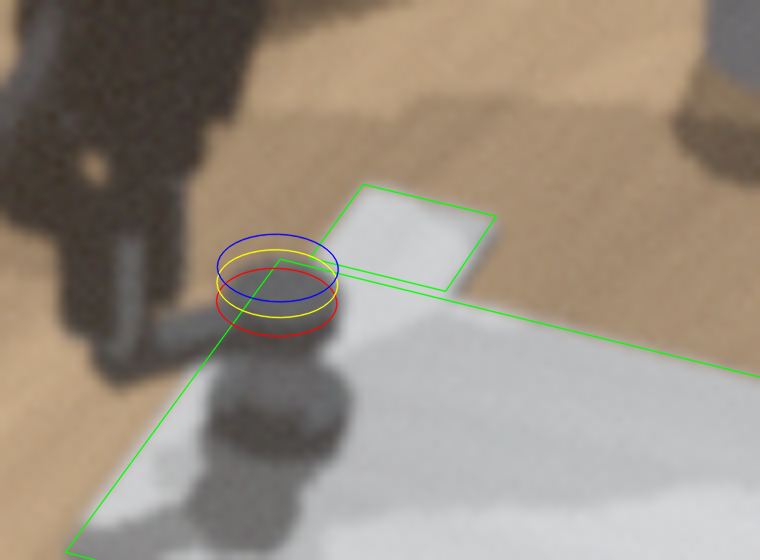

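The overlay shows the lid lines at the shut height and the hub now near z = 0.116, so about 6 mm above where it sat. The bolt seems to have been sitting one pitch inside the thread, with about 6 mm of play: floor near 8 mm sunk, ceiling near 2 mm. I'll turn backward with the bolt held mid-play and watch the force.

```bash
cat > arc.py <<'E'
import numpy as np
C=np.array([.5424,.0337]); r=.05
def rows(f0,f1,n,z=0.,p0=None):  # tool x=-X, y=+Y, z=-Z ; z = total sinking
    p0=C+r*np.array([np.cos(f0),np.sin(f0)]) if p0 is None else np.array(p0)
    o=[]
    for k in range(1,n+1):
        f=f0+(f1-f0)*k/n; d=C+r*np.array([np.cos(f),np.sin(f)])-p0
        o.append(f"{-d[0]:.4f} {d[1]:.4f} {z*k/n:.4f} 0 0 0 0")
    return '; '.join(o)
E
python3 -c "
from arc import *
a=[-2.031,-.75,.5,.712]
print(rows(a[0],a[1],11,p0=(.5203,-.0109)));print(rows(a[1],a[2],12));print(rows(a[2],a[3],3))"
```

```text
-0.0052 -0.0025 0.0000 0 0 0 0; -0.0108 -0.0041 0.0000 0 0 0 0; -0.0166 -0.0051 0.0000 0 0 0 0; -0.0224 -0.0054 0.0000 0 0 0 0; -0.0282 -0.0050 0.0000 0 0 0 0; -0.0339 -0.0040 0.0000 0 0 0 0; -0.0395 -0.0023 0.0000 0 0 0 0; -0.0448 0.0001 0.0000 0 0 0 0; -0.0498 0.0030 0.0000 0 0 0 0; -0.0545 0.0065 0.0000 0 0 0 0; -0.0587 0.0105 0.0000 0 0 0 0
-0.0033 0.0040 0.0000 0 0 0 0; -0.0063 0.0083 0.0000 0 0 0 0; -0.0087 0.0129 0.0000 0 0 0 0; -0.0107 0.0177 0.0000 0 0 0 0; -0.0121 0.0227 0.0000 0 0 0 0; -0.0130 0.0278 0.0000 0 0 0 0; -0.0134 0.0330 0.0000 0 0 0 0; -0.0132 0.0382 0.0000 0 0 0 0; -0.0125 0.0434 0.0000 0 0 0 0; -0.0113 0.0485 0.0000 0 0 0 0; -0.0095 0.0534 0.0000 0 0 0 0; -0.0073 0.0581 0.0000 0 0 0 0
0.0018 0.0030 0.0000 0 0 0 0; 0.0038 0.0059 0.0000 0 0 0 0; 0.0060 0.0087 0.0000 0 0 0 0
```

Request:
move_arm --increments "0 0 0.001 0 0 0 0; 0 0 0.002 0 0 0 0; 0 0 0.002 0 0 0 0"

```text
time_s: 13.5
tcp_pos: [0.5205, -0.0106, 0.1209]
eef_rot: [3.141, 0.0, -3.141]
force: [2.0, 5.8, -3.0]
width: 0.0172
```

Request:
move_arm --increments "-0.0052 -0.0025 0 0 0 0 0; -0.0108 -0.0041 0 0 0 0 0; -0.0166 -0.0051 0 0 0 0 0; -0.0224 -0.0054 0 0 0 0 0; -0.0282 -0.0050 0 0 0 0 0; -0.0339 -0.0040 0 0 0 0 0; -0.0395 -0.0023 0 0 0 0 0; -0.0448 0.0001 0 0 0 0 0; -0.0498 0.0030 0 0 0 0 0; -0.0545 0.0065 0 0 0 0 0; -0.0587 0.0105 0 0 0 0 0; -0.0587 0.0105 0 0 0 0 0"

```text
time_s: 14.7
tcp_pos: [0.5818, -0.0007, 0.1213]
eef_rot: [-3.141, 0.004, -3.142]
force: [4.8, -4.5, -2.7]
width: 0.0173
```

```bash
sed -i 's/^C=.*/C=np.array([.5452,.0328]); r=.05/' arc.py; python3 -c "
from arc import *
print(rows(-.74,.5,11,p0=(.579,-.0004)))"
```

```text
-0.0067 0.0039 0.0000 0 0 0 0; -0.0097 0.0086 0.0000 0 0 0 0; -0.0122 0.0136 0.0000 0 0 0 0; -0.0141 0.0189 0.0000 0 0 0 0; -0.0154 0.0244 0.0000 0 0 0 0; -0.0161 0.0300 0.0000 0 0 0 0; -0.0161 0.0357 0.0000 0 0 0 0; -0.0155 0.0413 0.0000 0 0 0 0; -0.0143 0.0468 0.0000 0 0 0 0; -0.0125 0.0521 0.0000 0 0 0 0; -0.0101 0.0572 0.0000 0 0 0 0
```

Request:
move_arm --increments "-0.0067 0.0039 0 0 0 0 0; -0.0097 0.0086 0 0 0 0 0; -0.0122 0.0136 0 0 0 0 0; -0.0141 0.0189 0 0 0 0 0; -0.0154 0.0244 0 0 0 0 0; -0.0161 0.0300 0 0 0 0 0; -0.0161 0.0357 0 0 0 0 0; -0.0155 0.0413 0 0 0 0 0; -0.0143 0.0468 0 0 0 0 0; -0.0125 0.0521 0 0 0 0 0; -0.0101 0.0572 0 0 0 0 0; -0.0101 0.0572 0 0 0 0 0"

```text
time_s: 15.9
tcp_pos: [0.5885, 0.0584, 0.1208]
eef_rot: [3.141, -0.001, -3.14]
force: [2.9, 3.2, -3.2]
width: 0.017
```

```bash
python3 -c "
from arc import *
print(rows(.51,.87,4,p0=(.5891,.0568)))"
```

```text
0.0026 0.0042 0.0000 0 0 0 0; 0.0053 0.0078 0.0000 0 0 0 0; 0.0084 0.0112 0.0000 0 0 0 0; 0.0117 0.0142 0.0000 0 0 0 0
```

Request:
move_arm --increments "0.0026 0.0042 0 0 0 0 0; 0.0053 0.0078 0 0 0 0 0; 0.0084 0.0112 0 0 0 0 0; 0.0117 0.0142 0 0 0 0 0; 0.0117 0.0142 0 0 0 0 0; 0.0117 0.0142 -0.001 0 0 0 0; 0.0117 0.0142 -0.0025 0 0 0 0; 0.0117 0.0142 -0.0035 0 0 0 0; 0.0117 0.0142 -0.0035 0 0 0 0"

```text
time_s: 16.8
tcp_pos: [0.5765, 0.0709, 0.1233]
eef_rot: [-3.141, -0.002, -3.142]
force: [1.3, 2.4, -16.3]
width: 0.017
```

Request:
move_arm --increments "0 0 -0.001 0 0 0 0; 0 0 -0.0015 0 0 0 0; 0 0 -0.0015 0 0 0 0; 0 0 -0.0015 0 0 0 0"

```text
time_s: 17.2
tcp_pos: [0.5768, 0.0708, 0.1252]
eef_rot: [-3.141, -0.002, -3.142]
force: [0.6, 1.7, -22.3]
width: 0.017
```

```bash
python3 - <<'E'
from h import *
s=arm.get_state(); print(s['tcp_pos'],s['force'],s['time_s'])
I=arm.snapshot('scene'); cv2.imwrite('pics/raw4.png',I); J=cv2.imread('pics/raw3.png')
yaw=.112; R=cv2.Rodrigues(np.array([0,0,yaw]))[0]; o=np.array([.5452,.0328,0])-R@np.array([-.065,0,0])
print(o)
P=lambda x,y,z:o+R@np.array([x,y,z])/1000
u,v,S=300,215,7; out=[]
for im in (J[:,:,:],I):
    c=cv2.resize(im[v:v+75,u:u+56],None,fx=S,fy=S,interpolation=cv2.INTER_CUBIC)
    def pl(pts,col):
        q=np.array([(proj('scene',p)-[u,v]+.5)*S for p in pts]); cv2.polylines(c,[np.round(q*16).astype(int).reshape(-1,1,2)],True,col,1,cv2.LINE_AA,4)
    pl([P(a,b,70) for a,b in((-93,-75),(85,-75),(85,75),(-93,75))],(0,255,0))
    for z,col in((110,(0,0,255)),(116,(0,255,255)),(121,(255,0,0))): pl([P(-65+16*np.cos(t),16*np.sin(t),z) for t in np.linspace(0,6.28,40)],col)
    out.append(c)
cv2.imwrite('pics/o4.png',np.hstack(out))
g=lambda a:cv2.cvtColor(a,cv2.COLOR_BGR2GRAY)
# shift of the lid's front-right edge between pictures
a=g(J)[285:300,295:330].astype(np.float32);b=g(I)[285:300,295:330].astype(np.float32);print(cv2.phaseCorrelate(a,b))
E
```

```text
[0.57676135 0.07080811 0.12521162] [  0.64552606   1.67100063 -22.28130277] 17.2
[0.60979275 0.04006479 0.        ]
((0.10249260590144971, -0.001284699252347643), 1.0160368358647383)
```

View pics/o4.png

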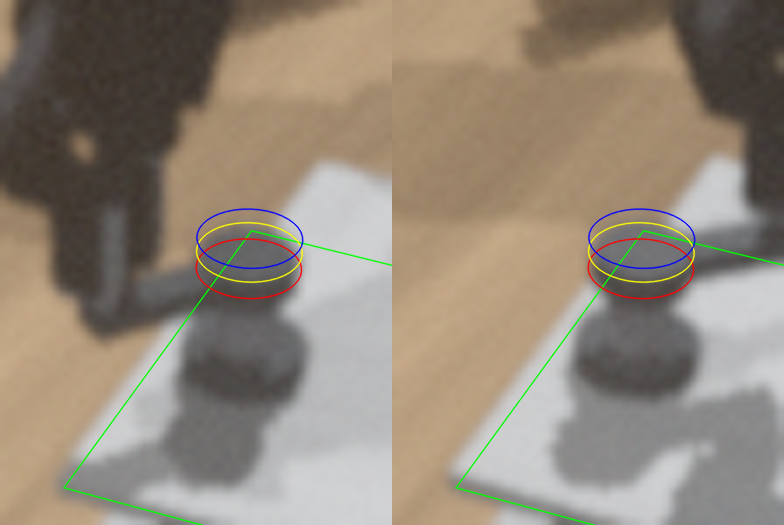

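The knob hangs at about 3 N and then stops hard, and in the right pane the lid's front corner at (450,480) has risen slightly. So that stop is the bolt's upper limit, and pulling on it lifts the lid. I'll lower now and feel where the floor is at this turn (about -0.75).

Request:
move_arm --increments "0 0 0.002 0 0 0 0; 0 0 0.004 0 0 0 0; 0 0 0.005 0 0 0 0; 0 0 0.006 0 0 0 0; 0 0 0.007 0 0 0 0; 0 0 0.007 0 0 0 0"

```text
time_s: 17.85
tcp_pos: [0.5782, 0.0711, 0.1192]
eef_rot: [3.141, 0.002, -3.141]
force: [2.1, 1.3, -3.2]
width: 0.0172
```

Request:
move_arm --increments "0 0 0.0005 0 0 0 0; 0 0 0.001 0 0 0 0; 0 0 0.0015 0 0 0 0; 0 0 0.002 0 0 0 0; 0 0 0.002 0 0 0 0"

```text
time_s: 18.35
tcp_pos: [0.5776, 0.0713, 0.1168]
eef_rot: [3.141, 0.0, -3.141]
force: [2.4, 2.1, -2.6]
width: 0.0172
```

Request:
move_arm --increments "0 0 0.0005 0 0 0 0; 0 0 0.001 0 0 0 0; 0 0 0.0015 0 0 0 0; 0 0 0.002 0 0 0 0; 0 0 0.002 0 0 0 0"

```text
time_s: 18.85
tcp_pos: [0.5775, 0.0712, 0.1148]
eef_rot: [3.141, 0.0, -3.141]
force: [4.5, 3.0, -2.9]
width: 0.017
```

Below the earlier floor and still hanging at 2.9 N, so the bolt is past the edge. I'll keep lowering until the weight comes off.

Request:
move_arm --increments "0 0 0.0005 0 0 0 0; 0 0 0.001 0 0 0 0; 0 0 0.0015 0 0 0 0; 0 0 0.002 0 0 0 0; 0 0 0.002 0 0 0 0"

```text
time_s: 19.35
tcp_pos: [0.5775, 0.0712, 0.1127]
eef_rot: [3.142, 0.0, -3.141]
force: [3.6, 3.5, -3.2]
width: 0.0169
```

Request:
move_arm --increments "0 0 0.0005 0 0 0 0; 0 0 0.001 0 0 0 0; 0 0 0.0015 0 0 0 0; 0 0 0.0015 0 0 0 0"

```text
time_s: 19.75
tcp_pos: [0.5776, 0.0712, 0.1114]
eef_rot: [3.141, 0.0, -3.141]
force: [3.5, 3.6, -0.9]
width: 0.0169
```

The weight came off at TCP z ≈ 0.1113, about 5.4 mm below the first floor, which fits the drop off the edge. My lifting probably raised the lid a few mm, so I'll release the knob (the bolt rests by itself) and press the ear shut again, more gently.

Request:
move_arm --increments "0 0 0 0 0 0 0.04; 0 0 0 0 0 0 0.085; 0 0 -0.01 0 0 0 0.085; 0 0 -0.05 0 0 0 0.085; 0 0 -0.09 0 0 0 0.06; 0.02 0.03 -0.09 0 0 0 0; 0.043 0.061 -0.09 0 0 0 0; 0.043 0.061 -0.06 0 0 0 0; 0.043 0.061 -0.02 0 0 0 0; 0.043 0.061 0.015 0 0 0 0; 0.043 0.061 0.03 0 0 0 0; 0.043 0.061 0.03 0 0 0 0"

```text
time_s: 20.95
tcp_pos: [0.533, 0.1313, 0.0798]
eef_rot: [-3.14, -0.004, -3.142]
force: [-0.5, -0.2, -0.1]
width: -0.0003
```

Request:
move_arm --increments "0 0 0.001 0 0 0 0; 0 0 0.002 0 0 0 0; 0 0 0.003 0 0 0 0; 0 0 0.004 0 0 0 0; 0 0 0.004 0 0 0 0"

```text
time_s: 21.45
tcp_pos: [0.5346, 0.1321, 0.0776]
eef_rot: [3.141, 0.001, -3.141]
force: [0.8, 1.0, 0.2]
width: -0.0001
```

Request:
move_arm --increments "0 0 0.001 0 0 0 0; 0 0 0.002 0 0 0 0; 0 0 0.003 0 0 0 0; 0 0 0.003 0 0 0 0"

```text
time_s: 21.85
tcp_pos: [0.5344, 0.1321, 0.0744]
eef_rot: [-3.142, 0.0, -3.141]
force: [-0.7, -0.1, 2.1]
width: 0.0003
```

Request:
move_arm --increments "0 0 0.001 0 0 0 0; 0 0 0.002 0 0 0 0; 0 0 0.003 0 0 0 0; 0 0 0.003 0 0 0 0"

```text
time_s: 22.25
tcp_pos: [0.5342, 0.1321, 0.0714]
eef_rot: [-3.142, -0.0, -3.141]
force: [-2.3, -0.2, 5.1]
width: 0.0003
```

Request:
move_arm --increments "0 0 0.001 0 0 0 0; 0 0 0.002 0 0 0 0; 0 0 0.0025 0 0 0 0; 0 0 0.0025 0 0 0 0"

```text
time_s: 22.65
tcp_pos: [0.5342, 0.1321, 0.07]
eef_rot: [3.141, 0.0, -3.141]
force: [-5.8, -0.1, 19.4]
width: 0.0
```

Request:
move_arm --increments "0 0 0.001 0 0 0 0; 0 0 0.002 0 0 0 0; 0 0 0.002 0 0 0 0; 0 0 0.002 0 0 0 0"

```text
time_s: 23.05
tcp_pos: [0.5342, 0.1321, 0.0698]
eef_rot: [3.141, 0.001, -3.142]
force: [-11.6, -2.0, 43.4]
width: -0.0003
```

The lid met its hard stop at 0.070, the exact nominal height, so it is shut. The bolt rests dropped at turn ≈ -0.75. I'll regrip the knob.

Request:
move_arm --increments "0 0 -0.03 0 0 0 0; 0 0 -0.08 0 0 0 0; -0.01 -0.01 -0.115 0 0 0 0.05; -0.03 -0.04 -0.115 0 0 0 0.085; -0.043 -0.061 -0.115 0 0 0 0.085; -0.043 -0.061 -0.1 0 0 0 0.085; -0.043 -0.061 -0.07 0 0 0 0.085; -0.043 -0.061 -0.0455 0 0 0 0.06; -0.043 -0.061 -0.0455 0 0 0 0.03; -0.043 -0.061 -0.0455 0 0 0 0; -0.043 -0.061 -0.0455 0 0 0 0; -0.043 -0.061 -0.0455 0 0 0 0" --force 30

```text
time_s: 24.25
tcp_pos: [0.5782, 0.0713, 0.1136]
eef_rot: [3.141, 0.002, -3.141]
force: [0.0, 0.7, 0.2]
width: 0.0171
```

Request:
move_arm --increments "0 0 0 0 0 0 0; 0 0 0 0 0 0 0; 0 0 0 0 0 0 0"

```text
time_s: 24.55
tcp_pos: [0.5783, 0.0715, 0.1133]
eef_rot: [3.141, 0.002, -3.141]
force: [0.4, 2.0, 5.1]
width: 0.0171
```

```bash
python3 - <<'E'
from h import *
from arc import *
s=arm.get_state(); print(s['tcp_pos'],s['eef_rot'],s['force'],s['time_s'],s['width'])
I=arm.snapshot('scene')
R=cv2.Rodrigues(np.array([0,0,.112]))[0]; o=np.array([.5452,.0328,0])-R@np.array([-.065,0,0])
P=lambda x,y,z:o+R@np.array([x,y,z])/1000
u,v,S=290,205,5
c=cv2.resize(I[v:v+115,u:u+140],None,fx=S,fy=S,interpolation=cv2.INTER_CUBIC)
def pl(pts,col):
    q=np.array([(proj('scene',p)-[u,v]+.5)*S for p in pts]); cv2.polylines(c,[np.round(q*16).astype(int).reshape(-1,1,2)],True,col,1,cv2.LINE_AA,4)
pl([P(a,b,70) for a,b in((-93,-75),(85,-75),(85,75),(-93,75))],(0,255,0))
for z,col in((104,(0,0,255)),(112,(0,255,255))): pl([P(-65+16*np.cos(t),16*np.sin(t),z) for t in np.linspace(0,6.28,40)],col)
cv2.imwrite('pics/o5.png',c)
print(rows(.87,-.2,11,.001,p0=(.577,.071)))
E
```

```text
[0.57833361 0.07147129 0.11326663] [ 3.14097234e+00  2.25698983e-03 -3.14123842e+00] [0.40058694 2.04291004 5.14594958] 24.55 0.01710811637249348
-0.0040 -0.0033 0.0001 0 0 0 0; -0.0072 -0.0069 0.0002 0 0 0 0; -0.0101 -0.0109 0.0003 0 0 0 0; -0.0125 -0.0151 0.0004 0 0 0 0; -0.0146 -0.0195 0.0005 0 0 0 0; -0.0162 -0.0241 0.0005 0 0 0 0; -0.0173 -0.0288 0.0006 0 0 0 0; -0.0180 -0.0336 0.0007 0 0 0 0; -0.0182 -0.0385 0.0008 0 0 0 0; -0.0179 -0.0433 0.0009 0 0 0 0; -0.0172 -0.0481 0.0010 0 0 0 0
```

View pics/o5.png

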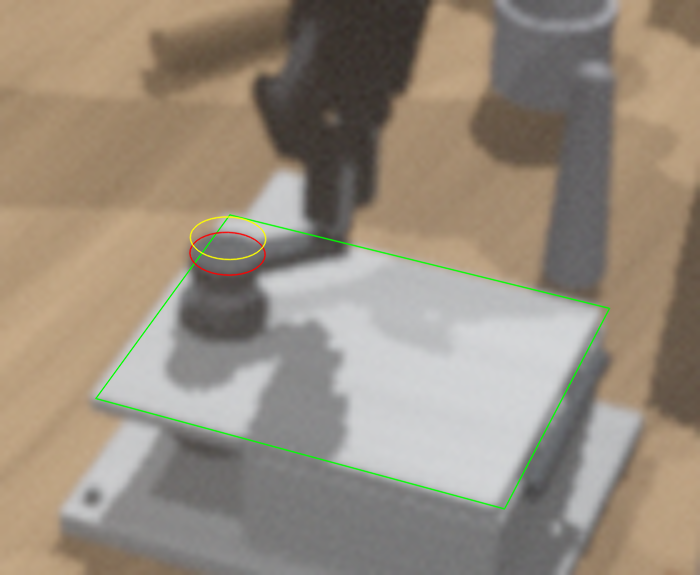

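In the crop the lid lines match the shut height. The hub again looks about 7 mm lower than nominal, the same offset as before the drop, so the relative depths still hold. Next is the forward turn in segments, following the helix down.

```bash
python3 -c "
from arc import *
print(rows(.87,-.5,12,.0013,p0=(.577,.071)));
for a in(-.5,-1.87,-3.24,-4.61):print();print(rows(a,a-1.37,12,.0013))"
```

```text
-0.0046 -0.0039 0.0001 0 0 0 0; -0.0083 -0.0083 0.0002 0 0 0 0; -0.0114 -0.0130 0.0003 0 0 0 0; -0.0140 -0.0181 0.0004 0 0 0 0; -0.0160 -0.0235 0.0005 0 0 0 0; -0.0173 -0.0290 0.0006 0 0 0 0; -0.0181 -0.0347 0.0008 0 0 0 0; -0.0182 -0.0404 0.0009 0 0 0 0; -0.0176 -0.0460 0.0010 0 0 0 0; -0.0164 -0.0516 0.0011 0 0 0 0; -0.0145 -0.0570 0.0012 0 0 0 0; -0.0121 -0.0622 0.0013 0 0 0 0

0.0030 -0.0048 0.0001 0 0 0 0; 0.0066 -0.0093 0.0002 0 0 0 0; 0.0106 -0.0133 0.0003 0 0 0 0; 0.0151 -0.0169 0.0004 0 0 0 0; 0.0199 -0.0199 0.0005 0 0 0 0; 0.0251 -0.0224 0.0006 0 0 0 0; 0.0305 -0.0242 0.0008 0 0 0 0; 0.0360 -0.0254 0.0009 0 0 0 0; 0.0417 -0.0260 0.0010 0 0 0 0; 0.0474 -0.0259 0.0011 0 0 0 0; 0.0531 -0.0252 0.0012 0 0 0 0; 0.0586 -0.0238 0.0013 0 0 0 0

0.0053 0.0020 0.0001 0 0 0 0; 0.0104 0.0046 0.0002 0 0 0 0; 0.0152 0.0077 0.0003 0 0 0 0; 0.0196 0.0114 0.0004 0 0 0 0; 0.0235 0.0155 0.0005 0 0 0 0; 0.0269 0.0201 0.0006 0 0 0 0; 0.0298 0.0250 0.0008 0 0 0 0; 0.0321 0.0302 0.0009 0 0 0 0; 0.0338 0.0357 0.0010 0 0 0 0; 0.0348 0.0413 0.0011 0 0 0 0; 0.0353 0.0470 0.0012 0 0 0 0; 0.0350 0.0527 0.0013 0 0 0 0

-0.0009 0.0056 0.0001 0 0 0 0; -0.0024 0.0111 0.0002 0 0 0 0; -0.0045 0.0164 0.0003 0 0 0 0; -0.0073 0.0214 0.0004 0 0 0 0; -0.0105 0.0261 0.0005 0 0 0 0; -0.0143 0.0304 0.0006 0 0 0 0; -0.0186 0.0342 0.0008 0 0 0 0; -0.0232 0.0375 0.0009 0 0 0 0; -0.0282 0.0402 0.0010 0 0 0 0; -0.0335 0.0424 0.0011 0 0 0 0; -0.0390 0.0439 0.0012 0 0 0 0; -0.0446 0.0448 0.0013 0 0 0 0

-0.0057 0.0003 0.0001 0 0 0 0; -0.0114 -0.0001 0.0002 0 0 0 0; -0.0170 -0.0012 0.0003 0 0 0 0; -0.0225 -0.0028 0.0004 0 0 0 0; -0.0277 -0.0051 0.0005 0 0 0 0; -0.0326 -0.0080 0.0006 0 0 0 0; -0.0372 -0.0114 0.0008 0 0 0 0; -0.0414 -0.0153 0.0009 0 0 0 0; -0.0450 -0.0197 0.0010 0 0 0 0; -0.0482 -0.0244 0.0011 0 0 0 0; -0.0508 -0.0295 0.0012 0 0 0 0; -0.0528 -0.0348 0.0013 0 0 0 0
```

Request:
move_arm --increments "-0.0046 -0.0039 0.0001 0 0 0 0; -0.0083 -0.0083 0.0002 0 0 0 0; -0.0114 -0.0130 0.0003 0 0 0 0; -0.0140 -0.0181 0.0004 0 0 0 0; -0.0160 -0.0235 0.0005 0 0 0 0; -0.0173 -0.0290 0.0006 0 0 0 0; -0.0181 -0.0347 0.0008 0 0 0 0; -0.0182 -0.0404 0.0009 0 0 0 0; -0.0176 -0.0460 0.0010 0 0 0 0; -0.0164 -0.0516 0.0011 0 0 0 0; -0.0145 -0.0570 0.0012 0 0 0 0; -0.0121 -0.0622 0.0013 0 0 0 0"

```text
time_s: 25.8
tcp_pos: [0.5907, 0.0089, 0.1119]
eef_rot: [3.141, 0.003, -3.141]
force: [0.5, 1.7, 4.1]
width: 0.0169
```

Request:
move_arm --increments "0 0 0 0 0 0 0; 0 0 0 0 0 0 0"

```text
time_s: 26.0
tcp_pos: [0.5902, 0.008, 0.1118]
eef_rot: [-3.141, 0.002, 3.141]
force: [0.5, -2.2, 6.3]
width: 0.017
```

Request:
move_arm --increments "0.0030 -0.0048 0.0001 0 0 0 0; 0.0066 -0.0093 0.0002 0 0 0 0; 0.0106 -0.0133 0.0003 0 0 0 0; 0.0151 -0.0169 0.0004 0 0 0 0; 0.0199 -0.0199 0.0005 0 0 0 0; 0.0251 -0.0224 0.0006 0 0 0 0; 0.0305 -0.0242 0.0008 0 0 0 0; 0.0360 -0.0254 0.0009 0 0 0 0; 0.0417 -0.0260 0.0010 0 0 0 0; 0.0474 -0.0259 0.0011 0 0 0 0; 0.0531 -0.0252 0.0012 0 0 0 0; 0.0586 -0.0238 0.0013 0 0 0 0"

```text
time_s: 27.2
tcp_pos: [0.5319, -0.0154, 0.1105]
eef_rot: [-3.141, 0.003, 3.141]
force: [2.6, -1.4, 6.1]
width: 0.0171
```

Request:
move_arm --increments "0.0053 0.0020 0.0001 0 0 0 0; 0.0104 0.0046 0.0002 0 0 0 0; 0.0152 0.0077 0.0003 0 0 0 0; 0.0196 0.0114 0.0004 0 0 0 0; 0.0235 0.0155 0.0005 0 0 0 0; 0.0269 0.0201 0.0006 0 0 0 0; 0.0298 0.0250 0.0008 0 0 0 0; 0.0321 0.0302 0.0009 0 0 0 0; 0.0338 0.0357 0.0010 0 0 0 0; 0.0348 0.0413 0.0011 0 0 0 0; 0.0353 0.0470 0.0012 0 0 0 0; 0.0350 0.0527 0.0013 0 0 0 0"

```text
time_s: 28.4
tcp_pos: [0.4962, 0.0375, 0.1091]
eef_rot: [-3.141, 0.001, 3.141]
force: [-0.8, -1.4, 6.9]
width: 0.0171
```

Request:
move_arm --increments "-0.0009 0.0056 0.0001 0 0 0 0; -0.0024 0.0111 0.0002 0 0 0 0; -0.0045 0.0164 0.0003 0 0 0 0; -0.0073 0.0214 0.0004 0 0 0 0; -0.0105 0.0261 0.0005 0 0 0 0; -0.0143 0.0304 0.0006 0 0 0 0; -0.0186 0.0342 0.0008 0 0 0 0; -0.0232 0.0375 0.0009 0 0 0 0; -0.0282 0.0402 0.0010 0 0 0 0; -0.0335 0.0424 0.0011 0 0 0 0; -0.0390 0.0439 0.0012 0 0 0 0; -0.0446 0.0448 0.0013 0 0 0 0"

```text
time_s: 29.6
tcp_pos: [0.5408, 0.0828, 0.1078]
eef_rot: [3.141, 0.0, -3.141]
force: [-1.6, -0.7, 8.4]
width: 0.017
```

Request:
move_arm --increments "-0.0057 0.0003 0.0001 0 0 0 0; -0.0114 -0.0001 0.0002 0 0 0 0; -0.0170 -0.0012 0.0003 0 0 0 0; -0.0225 -0.0028 0.0004 0 0 0 0; -0.0277 -0.0051 0.0005 0 0 0 0; -0.0326 -0.0080 0.0006 0 0 0 0; -0.0372 -0.0114 0.0008 0 0 0 0; -0.0414 -0.0153 0.0009 0 0 0 0; -0.0450 -0.0197 0.0010 0 0 0 0; -0.0482 -0.0244 0.0011 0 0 0 0; -0.0508 -0.0295 0.0012 0 0 0 0; -0.0528 -0.0348 0.0013 0 0 0 0"

```text
time_s: 30.8
tcp_pos: [0.5943, 0.0483, 0.1067]
eef_rot: [3.141, 0.002, -3.141]
force: [-0.1, 2.3, 6.0]
width: 0.0169
```

Request:
move_arm --increments "0 0 0 0 0 0 0; 0 0 0 0 0 0 0; 0 0 0 0 0 0 0; 0 0 0 0 0 0 0"

```text
time_s: 31.2
tcp_pos: [0.5945, 0.0473, 0.1067]
eef_rot: [-3.141, 0.003, 3.141]
force: [1.3, -0.5, 6.1]
width: 0.0168
```

```bash
python3 - <<'E'
from h import *
I=arm.snapshot('scene')
R=cv2.Rodrigues(np.array([0,0,.112]))[0]; o=np.array([.5452,.0328,0])-R@np.array([-.065,0,0])
P=lambda x,y,z:o+R@np.array([x,y,z])/1000
u,v,S=290,205,5
c=cv2.resize(I[v:v+115,u:u+140],None,fx=S,fy=S,interpolation=cv2.INTER_CUBIC)
def pl(pts,col):
    q=np.array([(proj('scene',p)-[u,v]+.5)*S for p in pts]); cv2.polylines(c,[np.round(q*16).astype(int).reshape(-1,1,2)],True,col,1,cv2.LINE_AA,4)
pl([P(a,b,70) for a,b in((-93,-75),(85,-75),(85,75),(-93,75))],(0,255,0))
for z,col in((98,(0,0,255)),(106,(0,255,255))): pl([P(-65+16*np.cos(t),16*np.sin(t),z) for t in np.linspace(0,6.28,40)],col)
cv2.imwrite('pics/o6.png',c)
s=arm.get_state(); print(s['tcp_pos'],s['force'],s['time_s'],s['width'])
E
```

```text
[0.59446136 0.0472979  0.10668861] [ 1.95764865 -0.71022367  4.94505915] 31.25 0.01704944521792783
```

View pics/o6.png

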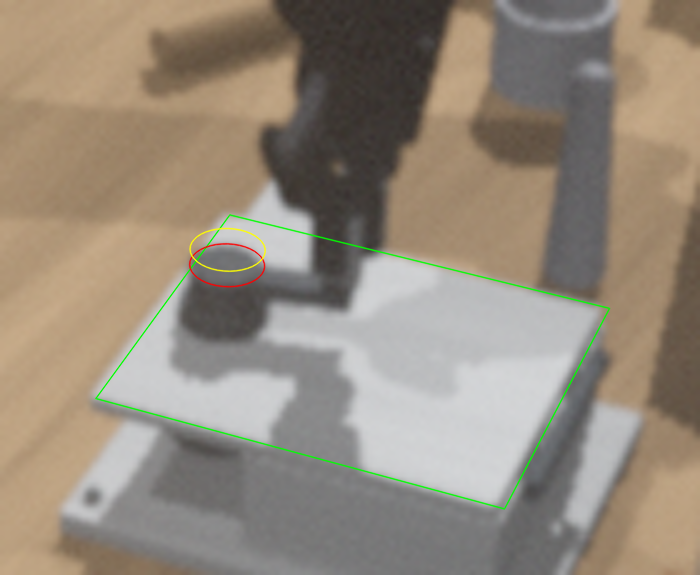

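The last crop shows the lid lines still at the shut height. The hub is about 11 crop pixels (roughly 6 mm) lower than after the drop, and the knob is in the fingers. Handing in.

```bash
python3 -c "
from plant import arm
print(arm.hand_in()); s=arm.get_state(); print(s['tcp_pos'],s['force'],s['width'],s['time_s'])"
```

```text
the job is handed in; nothing more can be done
None
the job is handed in; nothing more can be done
```

I shut the lid and turned the crank backward past the thread edge, where the bolt dropped. I then turned it forward about 6.85 rad, to about 6.1 rad on bolt_turn, and handed in at about 31 s with the knob gripped. No verdict came back.

**Last checks:**
- **Lid:** on the second push the ear met a hard stop at 0.070 m, its nominal shut height. The final picture still matched the shut lid.
- **Bolt:** it dropped about 5.4 mm at the edge, then sank about 6.6 mm while turning forward, about 12 mm in all. These depths come from hand height and the force at the knob.
- **Grip:** the knob was held at 17 mm opening with 30 N of grip set. The hand was pressing down about 5–6 N, and the crank was still.
- **Bystanders:** nothing near the press touched them. I did not measure their positions again.

**What went wrong or disagreed:**
- **Hub height:** touch and pictures put the hub about 8 mm lower than the 118 mm given, throughout. Read literally, that puts the bolt already 8 mm sunk when I first shut the lid. I trusted the relative depths instead, because the total sinking would otherwise exceed the bolt's 15 mm limit.
- **Lid lifted:** while testing the bolt I pulled up too hard (16–22 N) and raised the lid about 4.5 mm, near the 0.03 rad limit. I released the knob, pressed the lid shut again and regripped before the forward turn.
- **Push force:** both ear pushes reached 43–46 N at the wrist. They were made with the fingertips, so I don't expect them to count against the 40 N limit for the arm and gripper body.

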